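# Set up the sanding board

## Robot

A 7-joint arm with a two-finger parallel gripper is mounted at the origin on a cart in front of the work surface, level with it; the furniture and walls round the work are solid. World frame = base frame: x ahead of the robot, y to its left, z up, the work surface at z = 0. Lengths are in m, angles in rad, forces in N, time in s.
With the tool pointing down it reaches from about 0.35 to 0.9 m from the base axis. Payload 19.9 kg.
Tool frame: the origin (TCP) lies between the finger pads; the fingertips stand 19 mm ahead of it and the grasp point (between the pads) is the TCP (ctrl.tip_reach is the z of the fingertips in the tool frame, in m); z points along the fingers, y is the line along which they close (so a half turn about z gives the same grasp; the last joint's range is limited). The gripper opens to 85 mm and grips with 20 to 120 N. Pads are 22 mm wide; open, the fingers measure 114 mm over their backs; the gripper's body (76 mm by 85 mm) begins 54 mm behind the grasp point. The pads swing forward as they close: fully open they stand 13 mm farther back than shut.
Start: joints at [1.288, 0.417, -0.01, 1.614, 0.005, 1.111, -0.053], TCP at [0.149, -0.607, 0.25] pointing down, gripper open.
Joint ranges: [-2.81, 2.81], [-0.39, 2.02], [-1.27, 1.25], [0.06, 2.57], [-1.19, 4.33], [0.19, 2], [-2.82, 2.82]. Speed limits (rad/s): [1.89, 1.89, 2.39, 2.39, 3.01, 3.01, 3.01].

## Interface

Orientations are given as a unit quaternion [x, y, z, w].
In Python, from bench import ctrl gives the robot as it stands.
- The arm moves only by the tool apply_moves, never from a script. Its argument "rows" is a list of rows, each a list of 2 entries, a list of its own where there are three numbers: the shift along the tool's x, y, z in mm, then the turn about the tool's z in rad. A call has 1 to 12 rows; each row is the pose to reach, as a shift and turn from the pose commanded when the call began, along the tool's axes at that moment; what a row does not reach only later rows make up. A row lasts 1/8 s, in which the tool goes at most 62.5 mm and 10.7 degrees, less where a joint would pass 70% of its speed; a pose out of reach is approached as far as the arm can. A call with a gripper value outside its range is refused whole. "grip" is the closure, from -1 (fully open) to 1 (shut), set as the call begins (left out, the last holds). The fingers move at their own pace and stop on an object; the grip force is fixed at half the most. Time passes only in rows, so rows that repeat a pose let the fingers close. It gives the time, the measured TCP pose, the force, the opening and the grip force at its end, in the units of the state.
- ctrl.state(): the state, without advancing time (a new reading comes with each control period).
- ctrl.camera(name): name is "scene" or "side" or "wrist"; returns the picture (384x512x3 uint8, red, green, blue); there is no depth.
- ctrl.get_calibration(name): a dict with "K" (3x3 intrinsics, pixels), "pose" (4x4, takes a point from camera to world coordinates); the wrist camera has in their place "T_tool_cam" (4x4, takes a point from camera to tool coordinates, whose origin is the TCP and whose axes are the flange's). Camera axes: x right, y up, looking along -z (the intrinsics and any distortion apply to the point x, -y, -z); pixel columns grow to the right and rows downward; lengths in m; the calibration is good to about 2 mm. The wrist camera is an equidistant fisheye: a pixel r from the principal point sees the ray r / f radians off the axis. A picture is of the moment at which its call begins: read the wrist's pose just before it. get_calibration takes no time and is no camera call.
- ctrl.hand_in(): hands the job in; it is judged then, once.
Trained networks look in the newest picture that a camera, given by its name, has taken for a name from the list of things; names that differ only in an ending like _2 or _b are one class to them, and where a whole thing is asked for, a point or a joint stands for the part that bears it (a point fixed in the world has none). Each returns a list of dicts, best first, with "confidence" (0 to 1); they miss things now and then, are a little off and sometimes report something else, mostly with a low value. They report only what shows in the picture. A call takes as long as a camera call.
- ctrl.cut_out(camera, name): "region" (384x512 bool, what is visible of it) and "bbox" ([left, top, right, bottom] in pixels, round what is visible of it).
The state is a dict: "time_s": time; "joint_pos": joint angles; "joint_vel": joint speeds; "tau": joint torques, N m; "position": TCP position; "orientation": TCP orientation; "force": force on the tool from outside, world axes, zero at the start; "moment": the same for the moment, N m; "finger_gap": finger opening in m; "grip_force": force on a finger pad.
Only numpy, scipy, OpenCV 4.12 (cv2) and the standard library are available. Lean on these libraries where they do the work, as an engineer would, in place of code of your own. Each camera call takes 0.05 s, during which the arm holds its last target. There are 200 camera calls.

## Task

Set up the plywood sanding board for the short pale blank, in this order: set the loose stop block squarely across the board with its hole over the board's hole nearer the cleat (the inner hole), push the steel pin down through both until its collar sits on the block, lay the pale blank flat along the board, centred across it, between the cleat and the stop, and finally lay the sanding block flat, lengthwise, on the middle of the blank. Leave the longer dark blank where it lies.

Things in the scene. Friction and masses are not known exactly. Their poses are not given: they have to be found in the camera images.
- board: Fixed plywood board, 85 (x) by 250 (y) by 24 mm thick. Origin: centre of underside, long axis y. A wooden cleat, 20 mm high on top of the board, fills y -125 to -103 mm over the whole width. Two 18 mm through holes at x = 0: inner hole, nearer the cleat, y = +67 mm (use this); outer hole y = +101 mm. Space from cleat to the pinned stop: 148 mm, y -103 to +45 mm.
- stop: Loose wooden block, 60 (x) by 44 (y) by 40 mm high, 0.15 kg, with an upright 18 mm through hole at its centre. Origin: centre of underside. On the board its 60 mm side (x) lies across the board, its y along the board's y, either way round. It slides until pinned; the pin's taper draws it into line from up to about 5 mm off.
- pin: Loose steel pin, 105 mm long, 0.13 kg, hanging upright by its collar in the pin rest. Origin: centre of its lower tip, z up. Shank 14 mm diameter, 60 mm long, its lowest 16 mm tapered to a 6 mm tip; collar 29 mm diameter, z 60 to 65 mm; round grip 24 mm diameter above, to z = 105 mm. Seated with its collar on the stop, its tip is 4 mm above the bench.
- pin_rest: Fixed dark wooden block, 46 by 46 by 62 mm high, with an upright 18 mm hole in which the pin stands at the start (lift the pin straight up, more than 62 mm). Origin: centre of its underside.
- pale_blank: Loose square turning blank of pale tan wood, 50 (x) by 130 (y) by 50 mm, 0.21 kg, lying on the bench: the shorter, thicker of the two blanks. Origin: centre of its underside, z up, long axis y.
- sanding_block: Loose brown cork sanding block with paper, 66 (x) by 105 (y) by 32 mm high, 0.12 kg, lying flat on the bench. Origin: centre of its underside, z up, long axis y; the solid part is 62 mm wide, and sinks about 2 mm into what it lies on (origin 48 mm above the blank's origin when on the blank).
- dark_blank: The longer, thinner blank of dark brown wood, 38 (x) by 160 (y) by 38 mm, loose on the bench beside the bench grinder (about 240 mm high; the vise is 135 mm, the lathe to the right of the board up to 380 mm: carry things well above them). Not needed: leave it. Origin: centre of its underside, long axis y.

How it is judged:
By the outcome, as a careful person would: the job done as asked, in the order asked, and still so for the second after the job is handed in, with the robot touching nothing.
It also fails if it takes over 141 s, if anything falls off the work surface, if the arm or the gripper's body presses on something with over 40 N, if the wrist force passes 120 N, or if a joint passes its speed limit or range.

## Working session

There is one attempt and no reset: what is moved stays moved. The work goes in short steps, Python scripts to look and compute and a tool call to move; the robot and the scene stay as the last step left them, time stands still between calls to the robot, and variables do not carry over. Pictures are saved under pics/ and viewed, at most 14 in all, crops included, and the job is handed in when it is done.

Besides the shell and the picture viewer there is one more tool, called by a JSON object that holds its "op" and its "data", one argument or row to a line. apply_moves: Moves the arm, as the interface text tells. Its arguments: {"type":"object","properties":{"rows":{"type":"array"},"grip":{"type":"number"}},"required":["rows"]}

```bash
ls; mkdir -p pics
python3 - <<'E'
from bench import ctrl
import cv2,numpy as np
np.set_printoptions(precision=4,suppress=True)
s=ctrl.state();print(s['time_s'],s['position'],s['orientation'],s['finger_gap'],ctrl.tip_reach)
for n in ['scene','side','wrist']:
    im=ctrl.camera(n);cv2.imwrite(f'pics/{n}0.png',im[:,:,::-1]);print(n,ctrl.get_calibration(n))
    for o in ['board','stop','pin','pin_rest','pale_blank','sanding_block','dark_blank']:
        print(o,[(round(d['confidence'],2),d['bbox']) for d in ctrl.cut_out(n,o)[:2]])
E
```

```text
pics
0.0 [ 0.149  -0.6066  0.2497] [ 0.9928  0.1201 -0.0001 -0.0006] 0.08569217736506284 0.019
scene {'K': array([[361.713 ,   0.    , 255.5075],
       [  0.    , 361.713 , 192.4101],
       [  0.    ,   0.    ,   1.    ]]), 'pose': array([[-0.5793,  0.5582, -0.594 , -0.0202],
       [-0.8149, -0.3787,  0.4388,  0.5102],
       [ 0.02  ,  0.7382,  0.6743,  0.6129],
       [ 0.    ,  0.    ,  0.    ,  1.    ]])}
board [(0.97, [255.6, 145.7, 347.3, 207.1])]
stop [(0.97, [194.6, 257.6, 233.5, 293.4])]
pin [(0.77, [237.4, 223.4, 253.3, 251.1])]
pin_rest [(0.86, [231.8, 237.6, 264.8, 277.0])]
pale_blank [(0.86, [205.4, 180.1, 256.7, 238.4])]
sanding_block [(0.73, [156.2, 212.0, 201.4, 258.7])]
dark_blank [(0.61, [208.7, 146.2, 255.0, 186.1])]
side {'K': array([[348.5918,   0.    , 255.2021],
       [  0.    , 348.5918, 186.0501],
       [  0.    ,   0.    ,   1.    ]]), 'pose': array([[-0.9953, -0.0794,  0.0553,  0.5383],
       [ 0.0965, -0.8588,  0.5031,  0.5791],
       [ 0.0075,  0.5061,  0.8624,  0.7594],
       [ 0.    ,  0.    ,  0.    ,  1.    ]])}
board [(0.79, [230.0, 95.4, 281.0, 184.6])]
stop []
pin [(0.53, [319.3, 200.1, 330.8, 216.4])]
pin_rest [(0.87, [309.1, 203.5, 333.6, 233.8])]
pale_blank [(0.69, [232.2, 190.9, 287.1, 224.5])]
sanding_block [(0.75, [242.9, 243.0, 288.3, 279.3]), (0.61, [314.2, 235.7, 340.3, 272.1])]
dark_blank [(0.62, [164.0, 167.1, 228.0, 192.3])]
wrist {'K': array([[297.3186,   0.    , 251.6999],
       [  0.    , 297.3186, 191.9532],
       [  0.    ,   0.    ,   1.    ]]), 'T_tool_cam': array([[-0.0003,  0.9595,  0.2817,  0.0708],
       [ 1.    ,  0.0003, -0.0002, -0.0013],
       [-0.0003,  0.2817, -0.9595, -0.1236],
       [ 0.    ,  0.    ,  0.    ,  1.    ]])}
board []
stop []
pin []
pin_rest []
pale_blank []
sanding_block []
dark_blank []
```

Run:
```python
import cv2
a=cv2.imread('pics/scene0.png')[110:320,120:400];cv2.imwrite('pics/a.png',cv2.resize(a,None,fx=2.8,fy=2.8))
a=cv2.imread('pics/side0.png')[80:290,150:400];cv2.imwrite('pics/b.png',cv2.resize(a,None,fx=2.8,fy=2.8))
```

```text
(no output)
```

View pics/a.png

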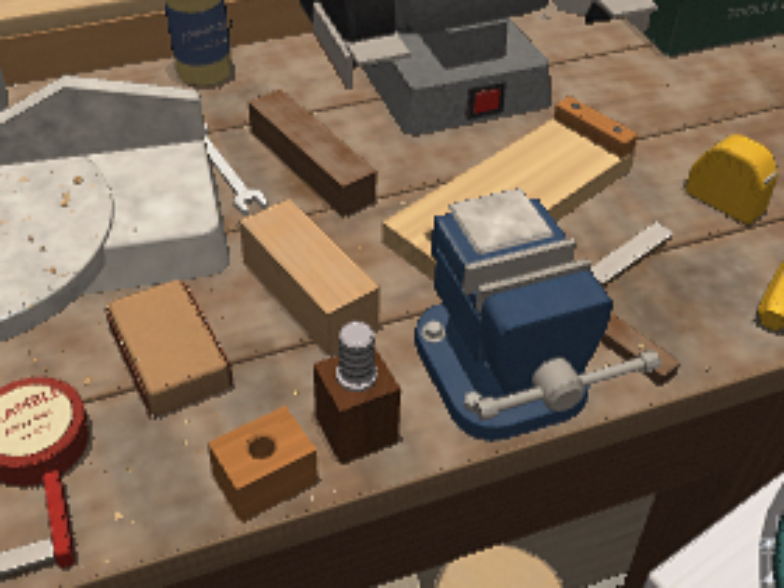

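View pics/b.png

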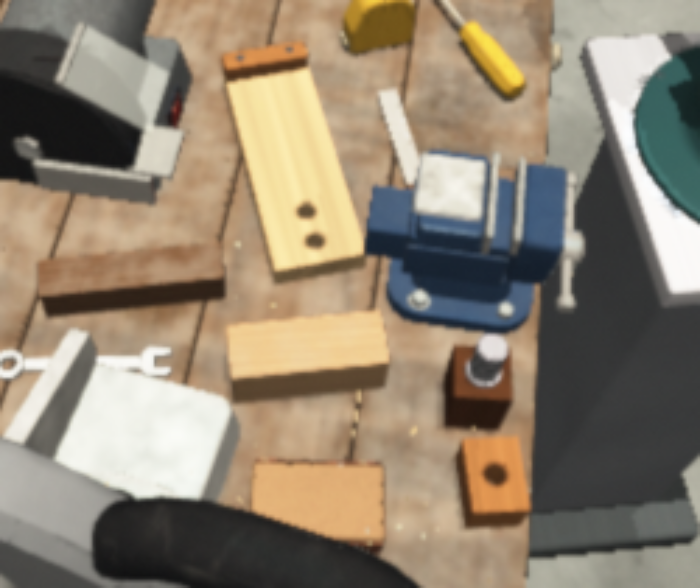

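```bash
cat > h.py <<'E'
from bench import ctrl
import cv2,numpy as np
from scipy.optimize import minimize
from scipy.spatial.transform import Rotation as R
np.set_printoptions(precision=4,suppress=True)
BOX={'board':[(0,0,0,85,250,24),(0,-.114,.024,85,22,20)],'stop':[(0,0,0,60,44,40)],'pin_rest':[(0,0,0,46,46,62)],
'pale_blank':[(0,0,0,50,130,50)],'sanding_block':[(0,0,0,66,105,32)],'dark_blank':[(0,0,0,38,160,38)]}
def toolT(s):
    T=np.eye(4);T[:3,:3]=R.from_quat(s['orientation']).as_matrix();T[:3,3]=s['position'];return T
def view(n):  # -> (im, K, pose)
    s=ctrl.state();im=ctrl.camera(n);c=ctrl.get_calibration(n)
    return im,c['K'],(toolT(s)@c['T_tool_cam'] if n=='wrist' else c['pose']),n=='wrist'
def proj(P,v):
    _,K,T,fe=v
    p=(np.atleast_2d(P)-T[:3,3])@T[:3,:3];p=p*[1,-1,-1]
    if fe:
        r=np.linalg.norm(p[:,:2],axis=1);th=np.arctan2(r,p[:,2]);q=p[:,:2]*(th/np.maximum(r,1e-9))[:,None]
    else:q=p[:,:2]/p[:,2:]
    return q*[K[0,0],K[1,1]]+K[:2,2]
def ray(px,v,z):
    _,K,T,fe=v
    q=(np.array(px,float)-K[:2,2])/[K[0,0],K[1,1]]
    if fe:
        t=np.linalg.norm(q);d=np.r_[q/max(t,1e-9)*np.sin(t),np.cos(t)]
    else:d=np.r_[q,1]
    d=T[:3,:3]@(d*[1,-1,-1]);return T[:3,3]+d*(z-T[2,3])/d[2]
S=4
def render(name,x,y,a,z,v):
    m=np.zeros((384*S,512*S),np.uint8);c,s=np.cos(a),np.sin(a)
    for bx,by,bz,w,l,h in BOX[name]:
        g=np.array([(bx+i*w/2000,by+j*l/2000,bz+k*h/1000) for i in(-1,-.5,0,.5,1) for j in(-1,-.5,0,.5,1) for k in(0,.5,1)])
        P=np.c_[x+c*g[:,0]-s*g[:,1],y+s*g[:,0]+c*g[:,1],z+g[:,2]]
        hull=cv2.convexHull(((proj(P,v)+.5)*S*16).astype(np.int32))
        cv2.fillConvexPoly(m,hull,1,shift=4)
    return m
def fit(name,obs,x0,z=0):
    obs=[(v,cv2.resize(r.astype(np.uint8),None,fx=S,fy=S,interpolation=0)) for v,r in obs]
    def f(p,each=False):
        L=[]
        for v,r in obs:
            m=render(name,p[0],p[1],p[2]*5,z,v);L.append(1-(m&r).sum()/max(1,(m|r).sum()))
        return L if each else sum(L)
    best=None
    for da in (0,.5,-.5,1):
        p0=np.array([x0[0],x0[1],(x0[2]+da)/5])
        o=minimize(f,p0,method='Nelder-Mead',options=dict(initial_simplex=p0+np.array([[0,0,0],[.02,0,0],[0,.02,0],[0,0,.06]]),xatol=2e-4,fatol=2e-4,maxiter=120))
        if best is None or o.fun<best.fun:best=o
        if x0[2]!=x0[2] or len(x0)>3:break
    return best.x*[1,1,5],f(best.x,True)
E
cat > m.py <<'E'
from h import *
V={n:view(n) for n in('scene','side')}
for o,a0 in [('board',0),('stop',0),('pin_rest',0),('pale_blank',1.57),('sanding_block',1.57),('dark_blank',1.57)]:
    obs=[]
    for n in V:
        ds=ctrl.cut_out(n,'sanding_block' if (o,n)==('stop','side') else o)
        if o=='stop' and n=='side':ds=[d for d in ds if d['bbox'][0]>300]
        if o=='board' and n=='scene':continue
        if ds:obs.append((V[n],ds[0]['region']))
    b=obs[0];ys,xs=np.nonzero(b[1]);g=ray((xs.mean(),ys.mean()),b[0],.02)
    print(o,*fit(o,obs,(g[0],g[1],a0)))
v=V['side']
print('holes',ray((150+306/2.8,80+211/2.8),v,.024),ray((150+316/2.8,80+240/2.8),v,.024))
print('stop hole',ray((150+495/2.8,80+474/2.8),v,.04),ray((120+262/2.8,110+447/2.8),V['scene'],.04))
print('pin top',ray((150+491/2.8,80+344/2.8),v,.107),ray((120+357/2.8,110+329/2.8),V['scene'],.107))
E
time python3 m.py
```

```text
board [ 0.4806 -0.0079  0.1292] [np.float64(0.036361199830254876)]
stop [0.3547 0.3288 1.531 ] [np.float64(0.0445590994371482)]
pin_rest [ 0.3517  0.2535 -0.1779] [np.float64(0.24951644100580272), np.float64(0.3126218755539798)]
pale_blank [0.488  0.2085 1.5817] [np.float64(0.096597721822542), np.float64(0.06269329158871373)]
sanding_block [0.4919 0.3335 1.4272] [np.float64(0.09476157679374464), np.float64(0.2578033811513988)]
dark_blank [0.6327 0.1145 1.6091] [np.float64(0.09751679813029501), np.float64(0.05568596765779865)]
holes [0.4718 0.0596 0.024 ] [0.4661 0.0923 0.024 ]
stop hole [0.3531 0.3317 0.04  ] [0.3519 0.3293 0.04  ]
pin top [0.3527 0.2531 0.107 ] [0.3543 0.25   0.107 ]
real	0m42.888s
user	0m27.893s
sys	0m10.543s
```

View pics/scene0.png

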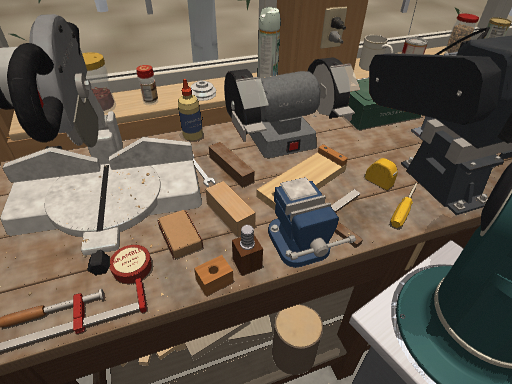

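View pics/side0.png

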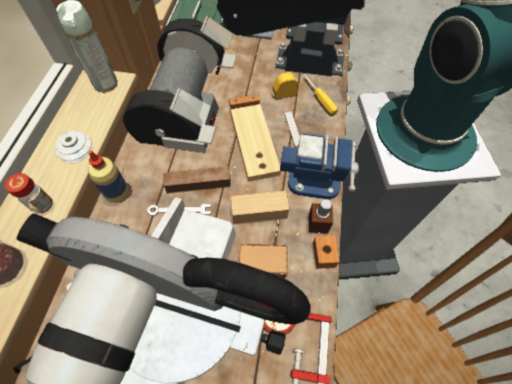

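```bash
cat > mv.py <<'E'
from h import *
import sys
def rows(*tg):
    """world targets (x,y,z,psi) -> tool shifts (mm), turn"""
    s=ctrl.state();T=toolT(s);psi=np.arctan2(T[1,0],T[0,0]);print('t',s['time_s'],'at',s['position'],'psi',psi)
    for t in tg:
        d=T[:3,:3].T@(np.array(t[:3])-s['position'])*1000
        turn=-(t[3]-psi);turn=(turn+np.pi)%(2*np.pi)-np.pi
        print([[int(round(k)) for k in d] if 1 else 0, round(turn,3)], 'rows>=',round(max(np.linalg.norm(d)/62.5,abs(turn)/.187),1))
if __name__=='__main__':rows(*eval(sys.argv[1]))
E
python3 mv.py '[(.149,-.607,.6,.241),(.45,-.4,.6,.8),(.58,0,.58,1.4),(.45,.3,.45,1.531),(.4,.33,.3,1.531)]'
python3 - <<'E'
from h import *
v=view('side')
for z in (.08,.135):print('vise',ray((281,148),v,z),ray((281,164),v,z), ray((350,164),v,z))
print('lathe',ray((285,45),v,.3),ray((345,30),v,.3),ray((275,72),v,0),ray((345,72),v,0))
E
```

```text
t 1.9 at [ 0.149  -0.607   0.2503] psi 0.2407713803340146
[[0, 0, -350], np.float64(-0.0)] rows>= 5.6
[[342, -129, -350], np.float64(-0.559)] rows>= 8.1
[[563, -487, -330], np.float64(-1.159)] rows>= 13.0
[[509, -809, -200], np.float64(-1.29)] rows>= 15.6
[[467, -850, -50], np.float64(-1.29)] rows>= 15.5
vise [0.4224 0.0823 0.08  ] [0.4286 0.1285 0.08  ] [0.2668 0.1433 0.08  ]
vise [0.4317 0.1225 0.135 ] [0.4375 0.165  0.135 ] [0.2888 0.1786 0.135 ]
lathe [ 0.4176 -0.01    0.3   ] [ 0.2866 -0.0462  0.3   ] [ 0.388  -0.2701 -0.    ] [ 0.1693 -0.2507  0.    ]
```

{"op": "apply_moves", "data": {
  "rows": [
    [[0, 0, -350], 0],
    [[0, 0, -350], 0],
    [[0, 0, -350], 0],
    [[0, 0, -350], 0],
    [[0, 0, -350], 0],
    [[0, 0, -350], 0],
    [[60, -20, -350], -0.1],
    [[120, -45, -350], -0.2],
    [[180, -70, -350], -0.3],
    [[240, -90, -350], -0.4],
    [[300, -110, -350], -0.5],
    [[342, -129, -350], -0.56]
  ],
  "grip": -1
}}

```text
time_s: 3.45
position: [0.4522, -0.3986, 0.6001]
orientation: [0.92, 0.391, 0.0, -0.0]
force: [0.1, -0.8, 0.3]
finger_gap: 0.0858
grip_force: 0.0
```

```bash
python3 mv.py '[(.58,0,.55,1.4),(.48,.27,.45,1.531),(.42,.31,.35,1.531)]'
```

```text
t 3.45 at [ 0.4522 -0.3986  0.6001] psi 0.8042118569790652
[[376, -184, 50], np.float64(-0.596)] rows>= 6.7
[[501, -444, 150], np.float64(-0.727)] rows>= 11.0
[[488, -515, 250], np.float64(-0.727)] rows>= 12.0
```

{"op": "apply_moves", "data": {
  "rows": [
    [[60, -26, 0], -0.1],
    [[120, -55, 10], -0.2],
    [[180, -85, 20], -0.3],
    [[240, -115, 30], -0.4],
    [[300, -145, 40], -0.5],
    [[340, -180, 50], -0.6],
    [[376, -220, 70], -0.65],
    [[410, -265, 90], -0.7],
    [[440, -320, 110], -0.727],
    [[470, -375, 130], -0.727],
    [[495, -430, 150], -0.727],
    [[501, -444, 150], -0.727]
  ]
}}

```text
time_s: 4.95
position: [0.4784, 0.2713, 0.4494]
orientation: [0.721, 0.693, -0.0, -0.0]
force: [0.4, -1.0, 0.7]
finger_gap: 0.0853
grip_force: 0.0
```

```bash
cat > w.py <<'E'
from h import *
import sys
v=view('wrist');cv2.imwrite(f'pics/{sys.argv[1]}.png',v[0][:,:,::-1])
P={'board':(.4806,-.0079,.129),'stop':(.353,.330,1.531),'pin_rest':(.352,.2525,-.1),'pale_blank':(.488,.2085,1.5817),'sanding_block':(.492,.3335,1.427)}
for o in sys.argv[2:]:
    ds=ctrl.cut_out('wrist',o);print(o,[(round(d['confidence'],2),d['bbox']) for d in ds[:3]])
    if ds and o in P:print(*fit(o,[(v,ds[0]['region'])],P[o]+(1,)))
E
python3 w.py w1 stop pin_rest pale_blank sanding_block board pin
```

```text
stop [(0.78, [169.5, 101.4, 199.7, 135.3]), (0.69, [226.9, 95.4, 288.9, 133.3])]
[0.3515 0.3302 1.5099] [np.float64(0.0576042892637636)]
pin_rest [(0.65, [170.2, 144.7, 201.7, 178.0])]
[ 0.3515  0.2535 -0.1581] [np.float64(0.3568656818027095)]
pale_blank [(0.6, [220.1, 164.4, 293.8, 195.7])]
[0.4871 0.2088 1.5754] [np.float64(0.05285788623230081)]
sanding_block [(0.71, [228.7, 92.1, 288.6, 130.5])]
[0.491  0.335  1.4666] [np.float64(0.037277147487844386)]
board [(0.55, [230.9, 220.3, 285.2, 325.4])]
[ 0.4805 -0.0084  0.1297] [np.float64(0.05424294812122288)]
pin [(0.59, [172.9, 157.0, 191.4, 173.3])]
```

```bash
python3 mv.py '[(.352,.330,.2,1.515),(.352,.330,.034,1.515)]'
```

```text
t 5.3 at [0.4811 0.2676 0.4505] psi 1.526014250485604
[[57, -132, 250], np.float64(0.011)] rows>= 4.6
[[57, -132, 416], np.float64(0.011)] rows>= 7.0
```

View pics/w1.png

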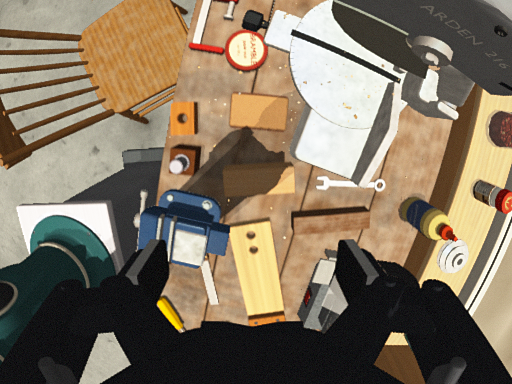

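{"op": "apply_moves", "data": {
  "rows": [
    [[30, -65, 60], 0.011],
    [[57, -132, 150], 0.011],
    [[57, -132, 220], 0.011],
    [[57, -132, 280], 0.011],
    [[57, -132, 330], 0.011],
    [[57, -132, 380], 0.011],
    [[57, -132, 405], 0.011],
    [[57, -132, 416], 0.011],
    [[57, -132, 416], 0.011],
    [[57, -132, 416], 0.011]
  ]
}}

```text
time_s: 6.55
position: [0.3519, 0.3316, 0.0355]
orientation: [0.726, 0.687, 0.001, 0.0]
force: [0.4, 0.2, -0.3]
finger_gap: 0.0858
grip_force: 0.0
```

{"op": "apply_moves", "data": {
  "rows": [
    [[0, 0, 0], 0],
    [[0, 0, 0], 0],
    [[0, 0, 0], 0],
    [[0, 0, 0], 0],
    [[0, 0, 0], 0],
    [[0, 0, 0], 0],
    [[0, 0, 0], 0],
    [[0, 0, 0], 0]
  ],
  "grip": 1
}}

```text
time_s: 7.55
position: [0.3515, 0.3314, 0.0352]
orientation: [0.726, 0.688, 0.001, 0.0]
force: [-0.6, -3.2, 15.2]
finger_gap: 0.043
grip_force: 60.0
```

```bash
python3 w.py w2 stop; python3 mv.py '[(.352,.330,.22,1.515),(.4718,.0581,.22,.129)]'
```

```text
stop [(0.62, [201.7, 182.7, 305.8, 320.8])]
[0.3504 0.3306 1.5198] [np.float64(0.016197997392181418)]
t 7.65 at [0.3515 0.3314 0.0352] psi 1.5165487867000385
[[-1, 1, -185], np.float64(0.002)] rows>= 3.0
[[-266, 135, -185], np.float64(1.388)] rows>= 7.4
```

{"op": "apply_moves", "data": {
  "rows": [
    [[0, 0, -60], 0],
    [[0, 0, -120], 0],
    [[0, 0, -185], 0],
    [[-30, 15, -185], 0.17],
    [[-65, 35, -185], 0.35],
    [[-100, 50, -185], 0.53],
    [[-140, 70, -185], 0.71],
    [[-180, 90, -185], 0.89],
    [[-220, 110, -185], 1.07],
    [[-260, 130, -185], 1.25],
    [[-266, 135, -185], 1.388],
    [[-266, 135, -185], 1.388]
  ]
}}

```text
time_s: 9.15
position: [0.4714, 0.058, 0.2193]
orientation: [0.998, 0.064, -0.0, -0.0]
force: [0.0, 0.3, -1.1]
finger_gap: 0.0429
grip_force: 64.4
```

```bash
python3 w.py w3 board; python3 mv.py '[(.4728,.0584,.12,.1295),(.4728,.0584,.060,.1295)]'
```

```text
board [(0.93, [200.6, 133.5, 423.1, 213.4])]
[ 0.4811 -0.0091  0.1245] [np.float64(0.15565878794074106)]
t 9.25 at [0.4711 0.059  0.2194] psi 0.13318059095547835
[[2, 1, 99], np.float64(0.004)] rows>= 1.6
[[2, 1, 159], np.float64(0.004)] rows>= 2.5
```

View pics/w3.png

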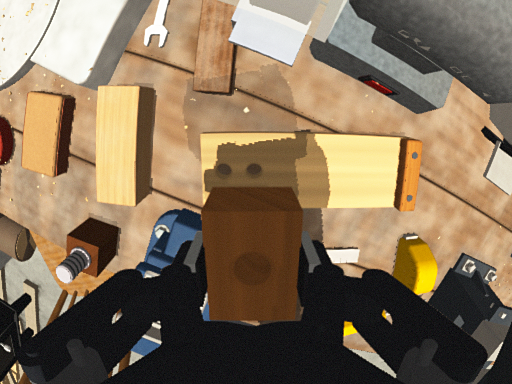

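Run:
```python
from h import *
s=ctrl.state();c=ctrl.get_calibration('wrist');v=(None,c['K'],toolT(s)@c['T_tool_cam'],True)
im=cv2.imread('pics/w3.png')[:,:,::-1].astype(int).sum(2)
for x0,x1 in((215,233),(245,263)):
    sub=im[161:180,x0:x1];m=sub<np.median(sub)*.62
    y,x=np.nonzero(m);p=(x0+x.mean(),161+y.mean());print(p,m.sum(),ray(p,v,.024),ray(p,v,.020))
print(proj([[.47195,.0583,.024]],v))
```

```text
(np.float64(nan), np.float64(nan)) 0 [nan nan nan] [nan nan nan]
(np.float64(nan), np.float64(nan)) 0 [nan nan nan] [nan nan nan]
[[253.5894 171.2273]]<stdin>:6: RuntimeWarning: Mean of empty slice.
  ret = ret.dtype.type(ret / rcount)
```

{"op": "apply_moves", "data": {
  "rows": [
    [[2, 1, 50], 0.004],
    [[2, 1, 99], 0.004],
    [[2, 1, 125], 0.004],
    [[2, 1, 145], 0.004],
    [[2, 1, 153], 0.004],
    [[2, 1, 158], 0.004],
    [[2, 1, 160], 0.004],
    [[2, 1, 160], 0.004],
    [[2, 1, 160], 0.004]
  ]
}}

```text
time_s: 10.38
position: [0.4738, 0.0577, 0.0597]
orientation: [0.998, 0.062, 0.0, -0.0]
force: [-0.9, -0.3, -0.6]
finger_gap: 0.0429
grip_force: 64.3
```

```bash
python3 mv.py '[(.4728,.0584,.060,.1295)]'
```

```text
t 10.375 at [0.4738 0.0577 0.0597] psi 0.12489705263181605
[[-1, -1, 0], np.float64(-0.005)] rows>= 0.0
```

{"op": "apply_moves", "data": {
  "rows": [
    [[-1, -1, 0], -0.005],
    [[-1, -1, 1], -0.005],
    [[-1, -1, 1], -0.005],
    [[-1, -1, 1], -0.005]
  ]
}}

```text
time_s: 10.88
position: [0.4724, 0.0587, 0.0592]
orientation: [0.998, 0.065, 0.0, 0.0]
force: [-8.9, -0.4, 25.7]
finger_gap: 0.0429
grip_force: 67.5
```

{"op": "apply_moves", "data": {
  "rows": [
    [[0, 0, 0], 0],
    [[0, 0, 0], 0],
    [[0, 0, 0], 0],
    [[0, 0, 0], 0],
    [[0, 0, -10], 0],
    [[0, 0, -50], 0],
    [[0, 0, -110], 0],
    [[-60, 0, -150], 0],
    [[-60, 0, -150], 0],
    [[-60, 0, -150], 0]
  ],
  "grip": -0.4
}}

```text
time_s: 12.12
position: [0.4131, 0.0506, 0.209]
orientation: [0.998, 0.065, 0.001, 0.0]
force: [0.6, 0.3, -0.3]
finger_gap: 0.0596
grip_force: 0.0
```

```bash
cat > st.py <<'E'
from h import *
vs=view('wrist');cv2.imwrite('pics/w4.png',vs[0][:,:,::-1]);d=ctrl.cut_out('wrist','stop');print([(x['confidence'],x['bbox']) for x in d[:2]])
o=[(vs,d[0]['region'])]
print('wrist',*fit('stop',o,(.472,.058,.13,1),.024))
v=view('side');d=ctrl.cut_out('side','stop');print([(x['confidence'],x['bbox']) for x in d[:2]])
if d:print('side',*fit('stop',[(v,d[0]['region'])],(.472,.058,.13,1),.024))
E
python3 st.py
```

```text
[(0.75, [226.3, 89.4, 277.9, 156.5]), (0.68, [52.2, 173.5, 107.7, 239.7])]
wrist [0.4694 0.0596 0.1265] [np.float64(0.0883225794099064)]
[(0.64, [246.6, 136.8, 275.4, 169.5])]
side [0.4685 0.0608 0.1124] [np.float64(0.0411334552102377)]
```

View pics/w4.png

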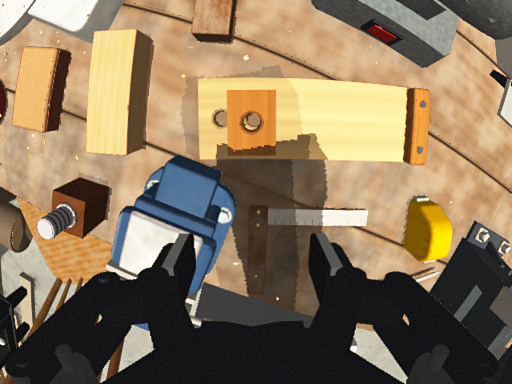

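```bash
python3 mv.py '[(.413,.16,.24,.6),(.353,.252,.2,1.0),(.353,.252,.09,1.0)]'
```

```text
t 12.325 at [0.4132 0.0509 0.2076] psi 0.12997123018647025
[[14, -108, -32], np.float64(-0.47)] rows>= 2.5
[[-34, -207, 8], np.float64(-0.87)] rows>= 4.7
[[-34, -207, 118], np.float64(-0.87)] rows>= 4.7
```

{"op": "apply_moves", "data": {
  "rows": [
    [[5, -50, -32], -0.17],
    [[14, -108, -32], -0.35],
    [[-10, -160, -20], -0.53],
    [[-34, -207, -10], -0.71],
    [[-34, -207, 0], -0.87],
    [[-34, -207, 8], -0.87],
    [[-34, -207, 8], -0.87],
    [[-34, -207, 8], -0.87]
  ]
}}

```text
time_s: 13.32
position: [0.3528, 0.2514, 0.2004]
orientation: [0.878, 0.478, -0.0, -0.0]
force: [0.0, 0.7, 0.5]
finger_gap: 0.0597
grip_force: 0.0
```

```bash
python3 - <<'E'
from h import *
v=view('wrist');cv2.imwrite('pics/w5.png',v[0][:,:,::-1])
print(ctrl.state()['position'])
for d in ctrl.cut_out('wrist','pin')[:2]:
    print(d['confidence'],d['bbox']);ys,xs=np.nonzero(d['region']);print('c',ray((xs.mean(),ys.mean()),v,.087))
print('expected top',proj([[.353,.252,.107],[.353,.252,.067],[.353,.252,.087]],v))
for d in ctrl.cut_out('wrist','pin_rest')[:1]:print(*fit('pin_rest',[(v,d['region']|ctrl.cut_out('wrist','pin')[0]['region'])],(.352,.2525,-.1,1)))
E
python3 mv.py '[(.353,.252,.09,1.0)]'
```

```text
[0.3528 0.2514 0.2005]
0.7 [238.3, 171.8, 271.1, 215.2]
c [0.3525 0.2545 0.087 ]
expected top [[253.3533 201.4307]
 [253.1411 187.5139]
 [253.2393 193.9341]]
[ 0.3516  0.2536 -0.147 ] [np.float64(0.04183690486116898)]
t 13.525 at [0.3527 0.2515 0.2006] psi 0.9986729967949091
[[1, 0, 111], np.float64(-0.001)] rows>= 1.8
```

View pics/w5.png

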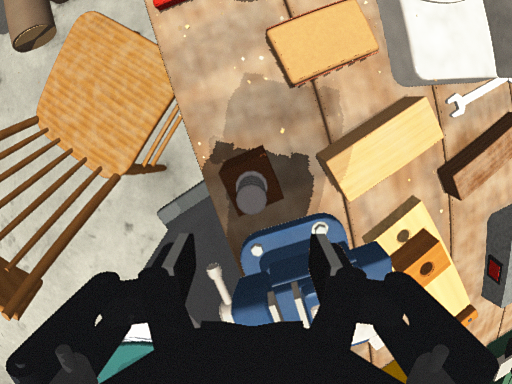

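{"op": "apply_moves", "data": {
  "rows": [
    [[1, -2, 50], 0],
    [[1, -2, 85], 0],
    [[1, -2, 103], 0],
    [[1, -2, 111], 0],
    [[1, -2, 111], 0],
    [[1, -2, 111], 0]
  ]
}}

```text
time_s: 14.28
position: [0.3517, 0.2537, 0.0901]
orientation: [0.878, 0.479, 0.001, 0.0]
force: [-0.3, 0.4, -0.2]
finger_gap: 0.0599
grip_force: 0.0
```

{"op": "apply_moves", "data": {
  "rows": [
    [[0, 0, 0], 0],
    [[0, 0, 0], 0],
    [[0, 0, 0], 0],
    [[0, 0, 0], 0],
    [[0, 0, 0], 0],
    [[0, 0, 0], 0],
    [[0, 0, 0], 0],
    [[0, 0, 0], 0]
  ],
  "grip": 1
}}

```text
time_s: 15.28
position: [0.3516, 0.2536, 0.0897]
orientation: [0.878, 0.479, 0.0, 0.0]
force: [-0.0, -0.7, 7.0]
finger_gap: 0.0225
grip_force: 58.3
```

```bash
python3 mv.py '[(.353,.252,.26,1.0),(.43,.14,.26,.5),(.4712,.0589,.25,.13)]'
```

```text
t 15.275 at [0.3516 0.2536 0.0897] psi 0.999677821886278
[[-1, 2, -170], np.float64(-0.0)] rows>= 2.7
[[-53, 127, -170], np.float64(0.5)] rows>= 3.5
[[-99, 206, -160], np.float64(0.87)] rows>= 4.7
```

{"op": "apply_moves", "data": {
  "rows": [
    [[0, 0, -40], 0],
    [[0, 0, -90], 0],
    [[0, 0, -140], 0],
    [[0, 0, -170], 0],
    [[-25, 60, -170], 0.17],
    [[-45, 105, -170], 0.34],
    [[-65, 150, -170], 0.5],
    [[-85, 185, -170], 0.67],
    [[-99, 206, -160], 0.83],
    [[-99, 206, -160], 0.87],
    [[-99, 206, -160], 0.87]
  ]
}}

```text
time_s: 16.65
position: [0.4709, 0.0589, 0.2492]
orientation: [0.998, 0.065, -0.0, -0.0]
force: [0.3, 0.4, -1.8]
finger_gap: 0.0223
grip_force: 59.2
```

```bash
python3 - <<'E'
from h import *
print(ctrl.state()['position'],ctrl.state()['force'])
v=view('wrist');a=v[0][:,:,::-1]
b=view('side')[0][90:190,210:330,::-1];
cv2.imwrite('pics/w6.png',np.hstack([cv2.resize(a[40:384,90:450],(440,420)),cv2.resize(b,(360,300),interpolation=cv2.INTER_CUBIC).repeat(1,0) if 0 else cv2.copyMakeBorder(cv2.resize(b,(360,300)),0,120,0,0,0)]))
E
python3 mv.py '[(.4712,.0589,.15,.13)]'
```

```text
[0.4709 0.0589 0.2492] [ 0.2858  0.4177 -1.7509]
t 16.75 at [0.471  0.0592 0.2494] psi 0.1315716913666624
[[0, 0, 99], np.float64(0.002)] rows>= 1.6
```

View pics/w6.png

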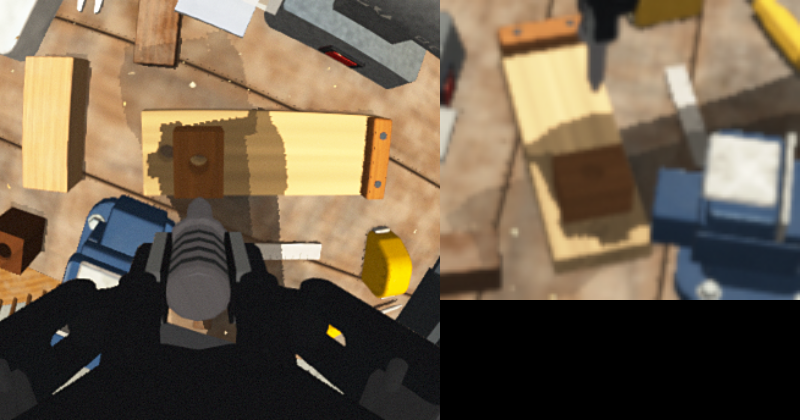

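Run:
```python
from h import *
s=ctrl.state();c=ctrl.get_calibration('wrist');v=(None,c['K'],toolT(s)@c['T_tool_cam'],True)
print('tip exp',proj([s['position']-[0,0,.088]],v),'tip ray',ray((253.6,208),v,s['position'][2]-.088))
print('hole',ray((252.8,171),v,.064),'exp',proj([[.4695,.0598,.064],[.472,.0583,.064]],v))
```

```text
tip exp [[253.327  202.9345]] tip ray [0.467  0.0585 0.1614]
hole [0.4742 0.0596 0.064 ] exp [[252.0801 175.2156]
 [253.7849 173.1299]]
```

{"op": "apply_moves", "data": {
  "rows": [
    [[1, 1, 50], 0],
    [[1, 1, 80], 0],
    [[1, 1, 95], 0],
    [[1, 1, 105], 0],
    [[1, 1, 115], 0],
    [[1, 1, 123], 0],
    [[1, 1, 130], 0],
    [[1, 1, 130], 0],
    [[1, 1, 130], 0]
  ]
}}

```text
time_s: 17.88
position: [0.4724, 0.0581, 0.1195]
orientation: [0.998, 0.065, 0.0, -0.0]
force: [-0.3, 0.7, -0.5]
finger_gap: 0.0222
grip_force: 59.2
```

{"op": "apply_moves", "data": {
  "rows": [
    [[0, 0, 5], 0],
    [[0, 0, 10], 0],
    [[0, 0, 14], 0],
    [[0, 0, 14], 0],
    [[0, 0, 14], 0]
  ]
}}

```text
time_s: 18.5
position: [0.4723, 0.0581, 0.1053]
orientation: [0.998, 0.065, -0.0, -0.0]
force: [0.2, 0.2, -0.7]
finger_gap: 0.0221
grip_force: 59.2
```

{"op": "apply_moves", "data": {
  "rows": [
    [[0, 0, 4], 0],
    [[0, 0, 8], 0],
    [[0, 0, 11], 0],
    [[0, 0, 12], 0],
    [[0, 0, 13], 0],
    [[0, 0, 13], 0]
  ]
}}

```text
time_s: 19.25
position: [0.4722, 0.0581, 0.0923]
orientation: [0.998, 0.065, -0.0, -0.0]
force: [-0.0, 1.2, -1.4]
finger_gap: 0.0224
grip_force: 59.2
```

```bash
python3 mv.py '[(.472,.058,.09,.13)]'
```

```text
t 19.25 at [0.4722 0.0581 0.0923] psi 0.12979943617419487
[[0, 0, 2], np.float64(-0.0)] rows>= 0.0
```

Push gently until contact shows.

{"op": "apply_moves", "data": {
  "rows": [
    [[0, 0, 1], 0],
    [[0, 0, 1.5], 0],
    [[0, 0, 2], 0],
    [[0, 0, 2], 0]
  ]
}}

```text
time_s: 19.75
position: [0.4726, 0.0581, 0.0915]
orientation: [0.998, 0.065, 0.0, 0.0]
force: [-9.5, -2.5, 31.2]
finger_gap: 0.0219
grip_force: 62.6
```

{"op": "apply_moves", "data": {
  "rows": [
    [[0, 0, -1], 0],
    [[0, 0, -1], 0],
    [[0, 0, -1], 0],
    [[0, 0, -1], 0],
    [[0, 0, -20], 0],
    [[0, 0, -60], 0],
    [[-50, 0, -120], 0],
    [[-50, 0, -120], 0],
    [[-50, 0, -120], 0]
  ],
  "grip": -0.4
}}

```text
time_s: 20.88
position: [0.4228, 0.0513, 0.2111]
orientation: [0.998, 0.065, 0.001, 0.0]
force: [0.5, -1.0, -0.1]
finger_gap: 0.0597
grip_force: 0.0
```

```bash
python3 - <<'E'
from h import *
v=view('wrist');a=v[0][:,:,::-1]
d=ctrl.cut_out('wrist','stop')
if d:print('stop',d[0]['confidence'],*fit('stop',[(v,d[0]['region'])],(.472,.058,.13,1),.024))
w=view('side');b=w[0][90:190,210:330,::-1]
cv2.imwrite('pics/w7.png',np.hstack([cv2.resize(a[40:240,150:450],(440,294)),cv2.resize(b,(353,294))]))
E
python3 mv.py '[(.46,.1,.25,.8),(.488,.2085,.25,1.578),(.488,.2085,.034,1.578)]'
```

```text
stop 0.87 [0.4692 0.0593 0.1253] [np.float64(0.2855279562673828)]
t 21.025 at [0.4228 0.0516 0.2095] psi 0.12975565186643678
[[43, -43, -41], np.float64(-0.67)] rows>= 3.6
[[85, -147, -40], np.float64(-1.448)] rows>= 7.7
[[85, -147, 176], np.float64(-1.448)] rows>= 7.7
```

View pics/w7.png

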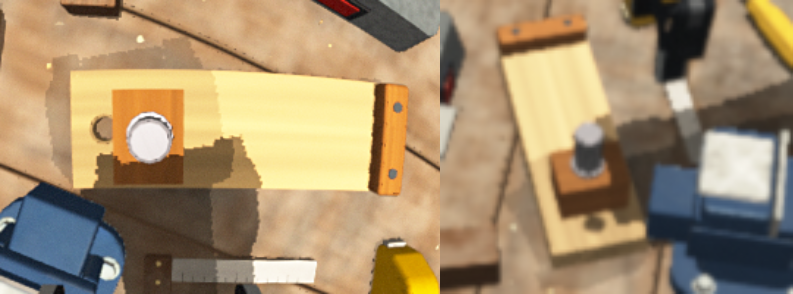

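```bash
python3 - <<'E'
from h import *
c=ctrl.get_calibration('side');v=(None,c['K'],c['pose'],False);e=ctrl.get_calibration('scene');s=(None,e['K'],e['pose'],False)
for z in (0,.05,.1):print(z,'side fence',ray((180,200),v,z),'base corner',ray((234,229),v,z),'scene fence top',ray((190,143),s,z),'scene right base',ray((200,188),s,z))
E
python3 mv.py '[(.5,.12,.25,.13),(.5,.2087,.25,.007),(.5,.2087,.032,.007)]'
```

```text
0 side fence [0.6779 0.1586 0.    ] base corner [0.5506 0.2481 0.    ] scene fence top [0.803 0.146 0.   ] scene right base [0.6122 0.2183 0.    ]
0.05 side fence [0.6687 0.1863 0.05  ] base corner [0.5498 0.2699 0.05  ] scene fence top [0.7358 0.1757 0.05  ] scene right base [0.5606 0.2421 0.05  ]
0.1 side fence [0.6595 0.214  0.1   ] base corner [0.549  0.2917 0.1   ] scene fence top [0.6687 0.2054 0.1   ] scene right base [0.509  0.2659 0.1   ]
t 21.025 at [0.4228 0.0516 0.2095] psi 0.12975565186643678
[[85, -58, -41], np.float64(-0.0)] rows>= 1.8
[[97, -146, -41], np.float64(0.123)] rows>= 2.9
[[97, -146, 177], np.float64(0.123)] rows>= 4.0
```

{"op": "apply_moves", "data": {
  "rows": [
    [[45, -25, -41], 0],
    [[85, -70, -41], 0.06],
    [[97, -125, -41], 0.123],
    [[97, -146, -10], 0.123],
    [[97, -146, 40], 0.123],
    [[97, -146, 90], 0.123],
    [[97, -146, 130], 0.123],
    [[97, -146, 160], 0.123],
    [[97, -146, 177], 0.123],
    [[97, -146, 177], 0.123],
    [[97, -146, 177], 0.123]
  ],
  "grip": -1
}}

```text
time_s: 22.4
position: [0.5004, 0.2092, 0.0341]
orientation: [1.0, 0.003, 0.0, -0.0]
force: [0.2, 0.2, -0.1]
finger_gap: 0.0854
grip_force: 0.0
```

{"op": "apply_moves", "data": {
  "rows": [
    [[0, 0, 0], 0],
    [[0, 0, 0], 0],
    [[0, 0, 0], 0],
    [[0, 0, 0], 0],
    [[0, 0, 0], 0],
    [[0, 0, 0], 0],
    [[0, 0, 0], 0]
  ],
  "grip": 1
}}

```text
time_s: 23.28
position: [0.5004, 0.2089, 0.0341]
orientation: [1.0, 0.003, 0.001, -0.0]
force: [-2.2, -1.9, 9.4]
finger_gap: 0.0493
grip_force: 61.8
```

```bash
python3 mv.py '[(.5,.2087,.25,.007),(.484,-.026,.25,1.70)]'
python3 - <<'E'
from h import *
v=view('wrist')
d=ctrl.cut_out('wrist','pale_blank')
if d:print(d[0]['confidence'],d[0]['bbox'],*fit('pale_blank',[(v,d[0]['region'])],(.488,.2087,1.578,1),0))
v=view('side');d=ctrl.cut_out('side','pale_blank');print([x['confidence'] for x in d])
E
```

```text
t 23.275 at [0.5004 0.2089 0.0341] psi 0.006703864332548181
[[0, 0, -216], np.float64(-0.0)] rows>= 3.5
[[-18, 235, -216], np.float64(-1.693)] rows>= 9.1
0.69 [182.3, 138.3, 316.8, 325.7] [0.4879 0.2099 1.5898] [np.float64(0.22363058281033288)]
[0.91]
```

{"op": "apply_moves", "data": {
  "rows": [
    [[0, 0, -60], 0],
    [[0, 0, -120], 0],
    [[0, 0, -180], 0],
    [[0, 0, -216], -0.15],
    [[-5, 50, -216], -0.33],
    [[-10, 100, -216], -0.51],
    [[-14, 150, -216], -0.69],
    [[-18, 200, -216], -0.87],
    [[-18, 233, -216], -1.05],
    [[-18, 233, -216], -1.23],
    [[-18, 233, -216], -1.41],
    [[-18, 233, -216], -1.59]
  ]
}}

```text
time_s: 24.98
position: [0.4832, -0.0244, 0.2494]
orientation: [0.71, 0.704, -0.0, 0.0]
force: [-0.1, 0.6, -2.9]
finger_gap: 0.0494
grip_force: 64.2
```

```bash
python3 mv.py '[(.4828,-.0243,.15,1.70),(.4828,-.0243,.0595,1.70)]'
```

```text
t 24.975 at [ 0.4832 -0.0244  0.2494] psi 1.5617189168524903
[[0, 0, 99], np.float64(-0.138)] rows>= 1.6
[[0, 0, 190], np.float64(-0.138)] rows>= 3.0
```

{"op": "apply_moves", "data": {
  "rows": [
    [[0, 0, 0], -0.103],
    [[0, 0, 0], -0.103],
    [[0, 0, 0], -0.103],
    [[0, 0, 0], -0.103],
    [[0, 0, 0], -0.103]
  ]
}}

```text
time_s: 25.6
position: [0.4835, -0.0242, 0.2493]
orientation: [0.676, 0.737, -0.0, -0.0]
force: [-0.5, -0.5, -2.3]
finger_gap: 0.0494
grip_force: 64.2
```

```bash
python3 mv.py '[(.4828,-.0243,.15,1.70),(.4828,-.0243,.0595,1.70)]'
python3 - <<'E'
from h import *
v=view('wrist');cv2.imwrite('pics/w8.png',v[0][:,:,::-1])
d=ctrl.cut_out('wrist','pale_blank');z=ctrl.state()['position'][2]-.0341
if d:print(d[0]['confidence'],d[0]['bbox'],*fit('pale_blank',[(v,d[0]['region'])],(.487,-.037,.13,1),z))
E
```

```text
t 25.6 at [ 0.4835 -0.0242  0.2493] psi 1.6580757320612027
[[0, -1, 99], np.float64(-0.042)] rows>= 1.6
[[0, -1, 190], np.float64(-0.042)] rows>= 3.0
0.79 [183.4, 143.3, 315.2, 324.2] [ 0.4836 -0.0345  0.1016] [np.float64(0.22961076624940135)]
```

View pics/w8.png

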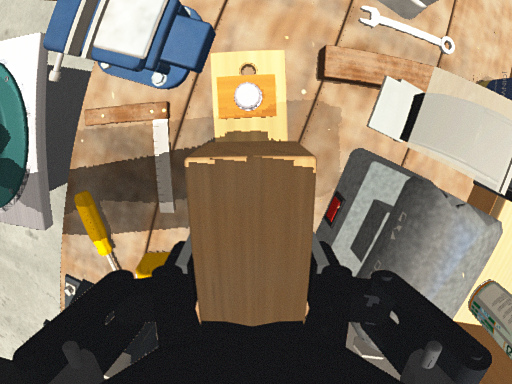

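{"op": "apply_moves", "data": {
  "rows": [
    [[0, 0, 50], -0.02],
    [[0, -1, 99], -0.042],
    [[0, -1, 99], -0.042],
    [[0, -1, 99], -0.042]
  ]
}}

```text
time_s: 26.2
position: [0.4834, -0.0241, 0.1519]
orientation: [0.66, 0.751, 0.001, 0.0]
force: [0.7, 0.4, -2.5]
finger_gap: 0.0496
grip_force: 64.3
```

```bash
python3 mv.py '[(.4828,-.0243,.0595,1.70)]'
python3 - <<'E'
from h import *
v=view('wrist');cv2.imwrite('pics/w9.png',v[0][:,:,::-1])
s=ctrl.state();z=s['position'][2]-.0341;d=ctrl.cut_out('wrist','pale_blank')[0]
r=d['region'];col=r[:,240:265];t=[np.nonzero(col[:,i])[0].min() for i in range(25)];p=(252,np.median(t)+0.);print('first row',p,'bottom front edge',ray(p,v,z),'top',ray(p,v,z+.05))
T=toolT(s);print('front at tool x (expect .0525)',(T[:3,:3].T@(ray(p,v,z)-T[:3,3])),(T[:3,:3].T@(ray(p,v,z+.05)-T[:3,3])))
E
```

```text
t 26.2 at [ 0.4834 -0.0241  0.1519] psi 1.7004148165167192
[[0, -1, 92], np.float64(0.0)] rows>= 1.5
first row (252, np.float64(141.0)) bottom front edge [0.4757 0.03   0.1181] top [0.4749 0.0357 0.1681]
front at tool x (expect .0525) [ 0.0549 -0.0009  0.0341] [ 0.0605 -0.0008 -0.0159]
```

{"op": "apply_moves", "data": {
  "rows": [
    [[-1, -1, 45], 0],
    [[-1, -1, 70], 0],
    [[-1, -1, 83], 0],
    [[-1, -1, 89], 0],
    [[-1, -1, 92], 0],
    [[-1, -1, 93], 0],
    [[-1, -1, 93], 0]
  ]
}}

```text
time_s: 27.18
position: [0.4821, -0.0255, 0.0581]
orientation: [0.66, 0.751, 0.0, 0.001]
force: [-2.1, 0.1, 5.1]
finger_gap: 0.0494
grip_force: 65.5
```

```bash
python3 mv.py '[(.4828,-.0253,.058,1.70)]'
```

```text
t 27.175 at [ 0.4821 -0.0255  0.0581] psi 1.7005493249104426
[[0, 1, 0], np.float64(0.001)] rows>= 0.0
```

{"op": "apply_moves", "data": {
  "rows": [
    [[0, 0.7, 0], 0],
    [[0, 0.7, 0], 0],
    [[0, 0.7, 0], 0]
  ]
}}

```text
time_s: 27.55
position: [0.4824, -0.0255, 0.0581]
orientation: [0.66, 0.751, -0.0, 0.0]
force: [-4.7, 0.1, 9.7]
finger_gap: 0.0497
grip_force: 66.0
```

{"op": "apply_moves", "data": {
  "rows": [
    [[0, 0, 0], 0],
    [[0, 0, 0], 0],
    [[0, 0, 0], 0],
    [[0, 0, 0], 0],
    [[0, 0, -15], 0],
    [[0, 0, -60], 0],
    [[0, 0, -120], 0],
    [[0, 0, -180], 0],
    [[-30, 0, -200], 0],
    [[-30, 0, -200], 0],
    [[-30, 0, -200], 0]
  ],
  "grip": -0.6
}}

```text
time_s: 28.92
position: [0.4859, -0.0547, 0.2574]
orientation: [0.66, 0.752, -0.0, -0.0]
force: [0.7, 0.1, -0.7]
finger_gap: 0.0682
grip_force: 0.0
```

```bash
python3 - <<'E'
from h import *
v=view('wrist');a=v[0][:,:,::-1]
d=ctrl.cut_out('wrist','pale_blank')
if d:print('blank w',d[0]['confidence'],*fit('pale_blank',[(v,d[0]['region'])],(.485,-.037,.13,1),.024))
w=view('side');d=ctrl.cut_out('side','pale_blank')
if d:print('blank s',d[0]['confidence'],*fit('pale_blank',[(w,d[0]['region'])],(.485,-.037,.13,1),.024))
b=w[0][80:190,210:330,::-1]
cv2.imwrite('pics/w10.png',np.hstack([cv2.resize(a[20:340,120:400],(440,500)),cv2.resize(b,(353,500))]))
for n in('wrist','side'):
  d=ctrl.cut_out(n,'sanding_block')
  for q in d[:2]:print(n,q['confidence'],q['bbox'],*fit('sanding_block',[(v if n=='wrist' else w,q['region'])],(.491,.335,1.45,1),0))
E
python3 mv.py '[(.5,.2,.28,.3),(.491,.334,.25,-.1)]'
```

```text
blank w 0.83 [ 0.4827 -0.0356  0.1352] [np.float64(0.021533913756459633)]
blank s 0.75 [ 0.4851 -0.0505  0.1263] [np.float64(0.22031738677169)]
side 0.57 [242.4, 243.3, 287.5, 275.8] [0.49   0.3295 1.3839] [np.float64(0.29543565329101484)]
t 29.225 at [ 0.4861 -0.0547  0.257 ] psi 1.701513637870587
[[251, 47, -23], np.float64(1.402)] rows>= 7.5
[[385, 56, 7], np.float64(1.802)] rows>= 9.6
```

View pics/w10.png

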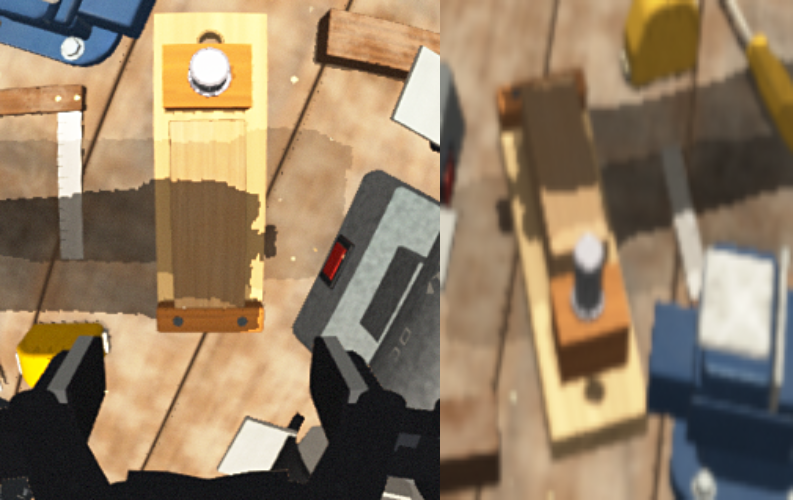

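Run:
```python
from h import *
c=ctrl.get_calibration('side');v=(None,c['K'],c['pose'],False);e=ctrl.get_calibration('scene');s=(None,e['K'],e['pose'],False)
def tri(a,b):
    A=[];B=[]
    for p,w in((a,v),(b,s)):
        o=w[2][:3,3];d=ray(p,w,0)-o;d/=np.linalg.norm(d);P=np.eye(3)-np.outer(d,d);A.append(P);B.append(P@o)
    x=np.linalg.solve(sum(A),sum(B));print(a,b,x,'resid',[np.linalg.norm(P@x-q) for P,q in zip(A,B)])
tri((305,300),(40,138));tri((305,300),(15,80));tri((200,272),(45,20));tri((235,262),(60,90));tri((240,265),(30,20))
w=ctrl.get_calibration('wrist')
T=np.eye(4);T[:3,:3]=R.from_quat([.721,.693,0,0]).as_matrix();T[:3,3]=[.4790,.2705,.4497]
v1=(None,w['K'],T@w['T_tool_cam'],True)
for z in(.2,.3,.4):print(z,ray((335,5),v1,z),ray((400,70),v1,z),'side',ray((270,285),v,z))
```

```text
(305, 300) (40, 138) [0.4678 0.4997 0.3399] resid [np.float64(0.005788728661187507), np.float64(0.005788728661187496)]
(305, 300) (15, 80) [0.4805 0.5062 0.4133] resid [np.float64(0.002432592122828974), np.float64(0.0024325921228291808)]
(200, 272) (45, 20) [0.5777 0.458  0.4401] resid [np.float64(0.021026515360143157), np.float64(0.02102651536014304)]
(235, 262) (60, 90) [0.5462 0.4509 0.3608] resid [np.float64(0.0033979739834136247), np.float64(0.003397973983413462)]
(240, 265) (30, 20) [0.5402 0.47   0.4558] resid [np.float64(0.011322604051258274), np.float64(0.011322604051258161)]
0.2 [0.5931 0.479  0.2   ] [0.6817 0.3959 0.2   ] side [0.4966 0.4371 0.2   ]
0.3 [0.5631 0.4426 0.3   ] [0.628  0.3818 0.3   ] side [0.504  0.4624 0.3   ]
0.4 [0.5331 0.4062 0.4   ] [0.5742 0.3676 0.4   ] side [0.5115 0.4878 0.4   ]
```

{"op": "apply_moves", "data": {
  "rows": [
    [[60, 10, -10], -0.17],
    [[120, 20, -10], -0.34],
    [[170, 30, -10], -0.51],
    [[215, 40, -10], -0.68],
    [[255, 46, 0], -0.85],
    [[295, 50, 15], -1.02],
    [[330, 54, 30], -1.19],
    [[350, 56, 40], -1.33],
    [[350, 56, 40], -1.33],
    [[350, 56, 40], -1.33],
    [[350, 56, 40], -1.33]
  ],
  "grip": -1
}}

```text
time_s: 30.6
position: [0.4968, 0.2984, 0.2177]
orientation: [0.057, 0.998, -0.0, 0.0]
force: [-0.5, 0.7, 0.7]
finger_gap: 0.0855
grip_force: 0.0
```

```bash
python3 w.py w11 sanding_block; python3 mv.py '[(.491,.335,.12,3.037),(.491,.335,.022,3.037)]'
```

```text
sanding_block [(0.86, [248.7, 116.4, 315.2, 211.3])]
[0.4912 0.3337 1.4521] [np.float64(0.046158365154630565)]
t 30.7 at [0.4968 0.2985 0.2177] psi 3.028903882336405
[[10, 36, 98], np.float64(-0.008)] rows>= 1.7
[[10, 36, 196], np.float64(-0.008)] rows>= 3.2
```

View pics/w11.png

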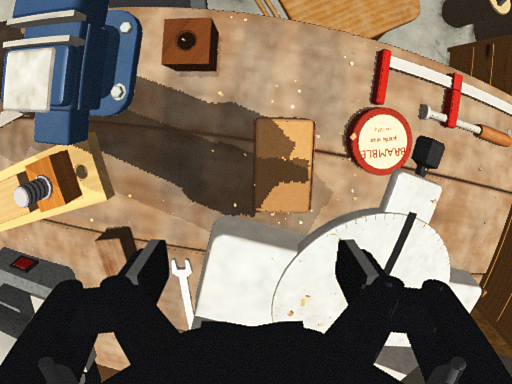

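{"op": "apply_moves", "data": {
  "rows": [
    [[5, 20, 50], 0],
    [[10, 35, 98], 0.005],
    [[10, 35, 140], 0.005],
    [[10, 35, 170], 0.005],
    [[10, 35, 187], 0.005],
    [[10, 35, 195], 0.005],
    [[10, 35, 195], 0.005],
    [[10, 35, 195], 0.005]
  ]
}}

```text
time_s: 31.7
position: [0.4908, 0.3354, 0.0233]
orientation: [0.058, 0.998, 0.0, 0.001]
force: [-0.5, 0.4, -0.0]
finger_gap: 0.0854
grip_force: 0.0
```

{"op": "apply_moves", "data": {
  "rows": [
    [[0, 0, 0], 0],
    [[0, 0, 0], 0],
    [[0, 0, 0], 0],
    [[0, 0, 0], 0],
    [[0, 0, 0], 0],
    [[0, 0, 0], 0],
    [[0, 0, 0], 0]
  ],
  "grip": 1
}}

```text
time_s: 32.58
position: [0.4907, 0.3352, 0.0231]
orientation: [0.058, 0.998, 0.0, 0.0]
force: [-1.5, -3.3, 9.6]
finger_gap: 0.061
grip_force: 64.8
```

```bash
python3 mv.py '[(.491,.334,.25,3.02),(.4836,-.0362,.25,1.70)]'; python3 w.py w12 sanding_block
```

```text
t 32.575 at [0.4907 0.3352 0.0231] psi 3.025568564205654
[[-1, -1, -227], np.float64(0.006)] rows>= 3.6
[[-36, -370, -227], np.float64(1.326)] rows>= 7.1
sanding_block [(0.59, [172.9, 151.6, 329.9, 329.6]), (0.19, [2.3, 318.6, 28.9, 382.4])]
[0.4929 0.3359 1.4433] [np.float64(0.19849278648372548)]
```

{"op": "apply_moves", "data": {
  "rows": [
    [[0, 0, -60], 0],
    [[0, 0, -120], 0],
    [[0, 0, -180], 0],
    [[0, -20, -227], 0.17],
    [[-6, -70, -227], 0.35],
    [[-12, -120, -227], 0.53],
    [[-18, -180, -227], 0.71],
    [[-24, -240, -227], 0.89],
    [[-30, -300, -227], 1.07],
    [[-36, -350, -227], 1.24],
    [[-36, -370, -227], 1.326],
    [[-36, -370, -227], 1.326]
  ]
}}

```text
time_s: 34.17
position: [0.4831, -0.0374, 0.2494]
orientation: [0.661, 0.751, -0.0, 0.0]
force: [-0.4, 0.4, -1.4]
finger_gap: 0.0606
grip_force: 66.8
```

```bash
python3 mv.py '[(.4836,-.0362,.25,1.70)]'
```

```text
t 34.175 at [ 0.4831 -0.0374  0.2494] psi 1.6978834796836308
[[1, 1, -1], np.float64(-0.002)] rows>= 0.0
```

{"op": "apply_moves", "data": {
  "rows": [
    [[1, 1, 50], 0],
    [[1, 1, 100], 0],
    [[1, 1, 130], 0],
    [[1, 1, 143], 0],
    [[1, 1, 149], 0],
    [[1, 1, 152], 0],
    [[1, 1, 152], 0],
    [[1, 1, 152], 0]
  ]
}}

```text
time_s: 35.17
position: [0.4845, -0.0356, 0.0978]
orientation: [0.66, 0.751, 0.0, 0.0]
force: [0.6, 0.6, -1.7]
finger_gap: 0.0611
grip_force: 66.8
```

{"op": "apply_moves", "data": {
  "rows": [
    [[0, -0.5, 0.5], 0],
    [[0, -0.5, 1], 0],
    [[0, -0.5, 1], 0],
    [[0, -0.5, 1], 0]
  ]
}}

```text
time_s: 35.67
position: [0.4841, -0.0356, 0.0973]
orientation: [0.66, 0.751, 0.0, 0.001]
force: [-6.2, -1.0, 22.1]
finger_gap: 0.0608
grip_force: 69.7
```

{"op": "apply_moves", "data": {
  "rows": [
    [[0, 0, -0.5], 0],
    [[0, 0, -0.5], 0],
    [[0, 0, -0.5], 0],
    [[0, 0, -0.5], 0],
    [[0, 0, -0.5], 0],
    [[0, 0, -20], 0],
    [[0, 0, -70], 0],
    [[0, 0, -130], 0],
    [[-40, 0, -170], 0],
    [[-40, 0, -170], 0],
    [[-40, 0, -170], 0],
    [[-40, 0, -170], 0]
  ],
  "grip": -1
}}

```text
time_s: 37.17
position: [0.4884, -0.0743, 0.2658]
orientation: [0.66, 0.752, -0.0, -0.001]
force: [-1.1, 0.3, -0.4]
finger_gap: 0.0855
grip_force: 0.0
```

Run:
```python
from h import *
v=view('wrist');a=v[0][:,:,::-1]
d=ctrl.cut_out('wrist','sanding_block')
if d:print('sand w',d[0]['confidence'],*fit('sanding_block',[(v,d[0]['region'])],(.484,-.036,.13,1),.072))
w=view('side');b=w[0][80:190,210:330,::-1];s=view('scene')[0][120:230,230:370,::-1]
cv2.imwrite('pics/w13.png',np.hstack([cv2.resize(a[60:340,150:380],(400,487)),np.vstack([cv2.resize(b,(350,247)),cv2.resize(s,(350,240))])]))
print(ctrl.state()['force'])
```

```text
sand w 0.92 [ 0.4831 -0.0373  0.1244] [np.float64(0.03566017547613953)]
[ 0.5437  0.3372 -0.1688]
```

View pics/w13.png

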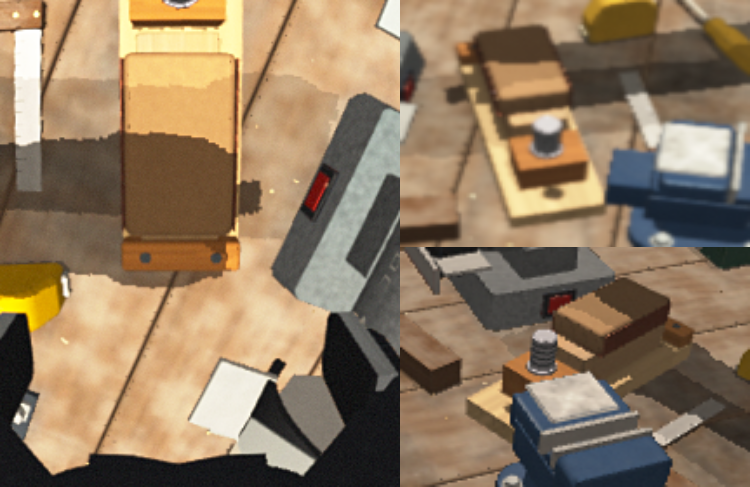

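The pictures show the stop pinned at the inner hole, the blank lying between cleat and stop, and the sanding block flat and lengthwise on the middle of the blank. I'm handing in.

```bash
python3 -c "
from bench import ctrl
print(ctrl.hand_in())"
```

```text
the job is handed in; nothing more can be done
None
```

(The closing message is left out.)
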